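# Take the pressed lid out from between its boards

## Robot

A 7-joint arm with a two-finger parallel gripper is mounted at the origin on the work surface. World frame = base frame: x ahead of the robot, y to its left, z up, the work surface at z = 0. Lengths are in m, angles in degrees, forces in N, time in s.
With the tool pointing down it reaches from about 0.425 to 0.875 m from the base axis. Payload 4.7 kg.
Tool frame: the origin (TCP) lies at the centre of the arm's flange, where the gripper is bolted on; the fingertips stand 182 mm ahead of it and the grasp point (between the pads) lies 164 mm ahead of it; z points along the fingers, x is the direction in which the jaws open and shut, and the axes are right-handed (so a half turn about z gives the same grasp; the last joint's range is limited). The gripper opens to 87 mm and grips with 3 to 60 N. Pads are 19 mm wide; open, the fingers measure 117 mm over their backs; the gripper's body (75 mm by 190 mm) begins 51 mm behind the grasp point.
Start: joints at [67.386, 18.392, -4.016, 83.108, 1.295, 78.541, -3.26], TCP at [0.258, -0.596, 0.405] pointing down, gripper open.
Joint ranges: [-163.93, 163.93], [-17.29, 119.83], [-79.2, 71.16], [3.27, 140.29], [-89.18, 269.18], [5.43, 117.66], [-154.24, 154.24]. Speed limits (degrees/s): [147.25, 147.25, 180, 180, 180, 180, 180].

## Interface

Orientations are given as [roll, pitch, yaw] about the fixed x, y, z axes, in that order (R = Rz(yaw) Ry(pitch) Rx(roll)).
In Python, from cell import env gives the robot as it stands. The module is installed in compiled form; this text tells all that it offers.
- The arm moves only by the tool carry_out, never from a script. Its argument "increments" is a list of rows, each a list of 5 numbers: the shift along the world's x, y, z in m, then the turn about the world's z in degrees, then the gripper's target within -1 to 1 (shut at 1, half-way at 0, fully open at -1). In form: [[dx, dy, dz, spin, jaw], ...]. A call has 1 to 20 rows; each row is the pose to reach, as a shift and turn from the pose commanded when the call began; what a row does not reach only later rows make up. A row lasts 1/10 s, in which the tool goes at most 50 mm and 8.59 degrees, less where a joint would pass 70% of its speed; a pose out of reach is approached as far as the arm can. A call with a gripper value outside its range is refused whole. The fingers move at their own pace and stop on an object; "grip_force" is the grip in N (left out, the last holds). Time passes only in rows, so rows that repeat a pose let the fingers close. It gives the time, the measured TCP pose, the force and the opening at its end, in the units of the state.
- env.get_obs(): the state, without advancing time (a new reading comes with each control period).
- env.read_camera(name): name is "scene" or "top" or "wrist"; returns (picture, depth): 384x512x3 uint8, red, green, blue; 384x512 float32, m along the optical axis (not along the pixel's ray), 0 where there is no reading.
- env.get_calibration(name): a dict with "K" (3x3 intrinsics, pixels), "camera_from_world" (4x4, takes a point from world to camera coordinates); the wrist camera has in their place "T_tool_cam" (4x4, takes a point from camera to tool coordinates, whose origin is the TCP and whose axes are the tool frame's). Camera axes: x right, y down, z forward; pixel columns grow to the right and rows downward; lengths in m; the calibration is good to about 2 mm. A picture is of the moment at which its call begins: read the wrist's pose just before it. get_calibration takes no time and is no camera call.
- env.sign_off(): hands the job in, once; it reports no verdict.
The state is a dict: "time_s": time; "qpos": joint angles; "joint_velocities": joint speeds; "effort": joint torques, N m; "tool_pos": TCP position; "tool_rot": TCP orientation; "force": force on the tool from outside, world axes, zero at the start; "wrist_torque": the same for the moment, N m; "grip_width": finger opening in m.
Only numpy, scipy, OpenCV 4.12 (cv2) and the standard library are available. Lean on these libraries where they do the work, as an engineer would, in place of code of your own. Each camera call takes 0.05 s, during which the arm holds its last target.

## Task

Take the pressing stack apart from the top down: put the upper plywood board on the board that lies on the black rubber mat, lay the woven lid flat and right way up in the empty part of the white tray, then put the lower board on top of the pile. The three boards must end as one square pile, edges lined up to within a centimetre. Set every piece down rather than dropping it, and leave the board on the mat, the finished lid in the tray and the other things on the bench where they are.

Things in the scene. Friction and masses are not known exactly. Their poses are not given: they have to be found in the camera images.
- press: fixed dark wooden pressing foot: base 170 x 100 x 20 mm with a raised rib 120 x 40 mm on it, its top 32 mm above the table; origin at the centre of its underside on the table. The stack stands on the rib: lower board, lid, upper board, whose long sides lie roughly along the foot's x (within 0.16 rad). The boards overhang the rib by about 11 mm on each long side, and the lid by about 6 mm, so fingers have room beside every layer
- board_top_c (a point): a plain plywood pressing board, flat bar 140 (its x) x 62 (its y) x 14 (z) mm, 85 g nominal; the point is its centre, half-way up; upper board, on top of the stack on the lid, its centre about 75 mm above the table at the start
- lid_c (a point): shallow woven reed basket lid lying between the two boards, 110 (its x) x 50 (its y) x 22 (z) mm, rigid, 50 g nominal; the point is its centre, half-way up; z axis up when right way up. Its centre is about 57 mm above the table at the start
- board_low_c (a point): a plain plywood pressing board, flat bar 140 (its x) x 62 (its y) x 14 (z) mm, 85 g nominal; the point is its centre, half-way up; lower board, at the bottom of the stack, its centre about 39 mm above the table at the start
- board_pile_c (a point): a plain plywood pressing board, flat bar 140 (its x) x 62 (its y) x 14 (z) mm, 85 g nominal; the point is its centre, half-way up; the first board of the pile, loose, already lying alone on the black rubber mat, its centre about 13 mm above the table
- mat: fixed black rubber mat 190 (x) x 110 (y) x 6 mm under the pile; origin at the centre of its underside on the table
- tray: fixed open white-painted tray, 160 (x) x 230 (y) x 28 mm outside, walls 6 mm and floor 6 mm thick; origin at the centre of its underside on the table. One finished lid lies in its +y half (long side along the tray's x)
- tray_free (a point): point on the tray's inner floor (6 mm above the table) at the centre of the empty half, 50 mm from the tray's centre towards its -y; axes as the tray's; a lid fits there with its long side along the tray's x
- lid_done_c (a point): finished woven lid, same as the other, already lying in the tray's +y half about 65 mm from the tray's centre; the point is its centre, half-way up; leave it
- spool: bystander: wooden spool 48 mm across, 45 mm high, beyond the task's things; origin at its underside
- knife: bystander: knife with wooden handle, about 185 mm long, 14 mm high, lying on the table; origin on the table near its middle
- block: bystander: wooden hand block 60 x 35 x 28 mm between the robot and the task's things; origin at its underside
- clip: bystander: wooden clip peg 75 x 12 x 21 mm lying between the robot and the task's things; origin at its underside
- shears: bystander: shears with orange loops, about 175 mm long, 10 mm high, lying at the left; origin at the pivot on the table

How it is judged:
By the outcome, as a careful person would: the job done as asked, in the order asked, and still so for the second after the job is handed in, with the robot touching nothing.
It also fails if it takes over 70 s, if anything falls off the work surface, if the arm or the gripper's body presses on something with over 40 N, if the wrist force passes 120 N, or if a joint passes its speed limit or range.

## Working session

There is one attempt and no reset: what is moved stays moved. The work goes in short steps, Python scripts to look and compute and a tool call to move; the robot and the scene stay as the last step left them, time stands still between calls to the robot, and variables do not carry over. Pictures are saved under pics/ and viewed, and the job is handed in when it is done.

Besides the shell and the picture viewer there is one more tool, called after "Call:" by a JSON object that holds its "api" and its "payload", one argument or row to a line. carry_out: Moves the arm, as the interface text tells. Its arguments: {"type":"object","properties":{"increments":{"type":"array"},"grip_force":{"type":"number"}},"required":["increments"]}

```bash
mkdir -p pics
python3 - <<'E'
from cell import env
import cv2, numpy as np
o=env.get_obs(); print({k:np.round(v,3) for k,v in o.items()})
for n in ['scene','top']:
    p,d=env.read_camera(n); cv2.imwrite(f'pics/{n}0.png',p[:,:,::-1]); np.savez(f'{n}0.npz',p=p,d=d)
    c=env.get_calibration(n); print(n,{k:np.round(v,3).tolist() for k,v in c.items()})
print(env.get_calibration('wrist'))
E
```

```text
{'time_s': np.float64(0.0), 'qpos': array([67.386, 18.438, -4.017, 83.174,  1.295, 78.539, -3.26 ]), 'joint_velocities': array([ 0.019,  0.186,  0.002,  0.038, -0.03 , -0.062, -0.112]), 'effort': array([ 1.0000e-03, -4.9129e+01, -4.0300e-01, -3.1253e+01, -6.4000e-02,
        4.3000e-02,  0.0000e+00]), 'tool_pos': array([ 0.258, -0.596,  0.404]), 'tool_rot': array([ 1.79995e+02,  1.06000e-01, -6.65760e+01]), 'force': array([ 0.406, -0.483, -0.411]), 'wrist_torque': array([-0.009, -0.003,  0.011]), 'grip_width': np.float64(0.087)}
scene {'K': [[379.051, 0.0, 248.335], [0.0, 379.051, 197.082], [0.0, 0.0, 1.0]], 'camera_from_world': [[-0.772, 0.636, -0.006, 0.353], [0.388, 0.464, -0.796, -0.21], [-0.504, -0.616, -0.605, 1.497], [0.0, 0.0, 0.0, 1.0]]}
top {'K': [[350.602, 0.0, 255.429], [0.0, 350.602, 188.238], [0.0, 0.0, 1.0]], 'camera_from_world': [[-0.017, -0.999, -0.03, 0.107], [-0.986, 0.022, -0.167, 0.529], [0.168, 0.027, -0.985, 0.921], [0.0, 0.0, 0.0, 1.0]]}
{'K': array([[299.98866158,   0.        , 257.62131353],
       [  0.        , 299.98866158, 195.50373734],
       [  0.        ,   0.        ,   1.        ]]), 'T_tool_cam': array([[ 9.99999482e-01,  3.11321282e-04, -9.69435824e-04,
        -2.75231226e-04],
       [-6.47413279e-05,  9.69624235e-01,  2.44599343e-01,
        -6.57124697e-02],
       [ 1.01613745e-03, -2.44599154e-01,  9.69623753e-01,
         1.99285693e-02],
       [ 0.00000000e+00,  0.00000000e+00,  0.00000000e+00,
         1.00000000e+00]])}
```

View pics/top0.png

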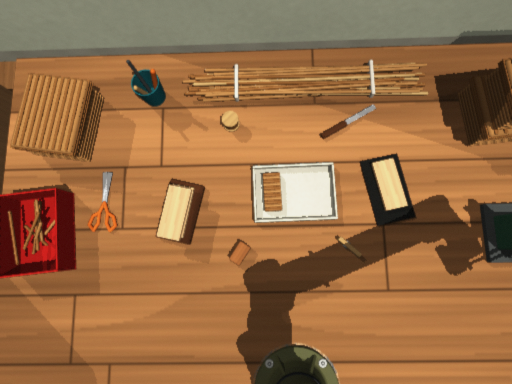

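View pics/scene0.png

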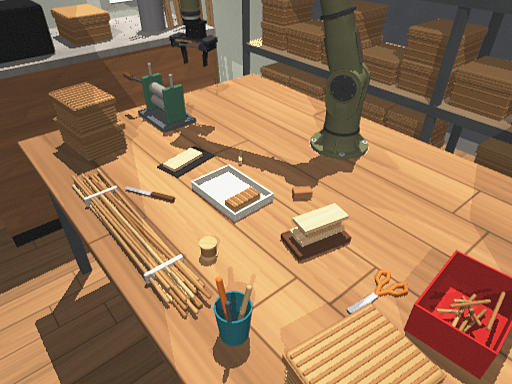

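The top view shows the stack at px (181,211), the tray at (295,192) with the finished lid at (272,191), and the mat with its board at (388,187). The scene view agrees. Next I'll measure these.

```bash
cat > h.py <<'E'
import numpy as np, cv2
from scipy.spatial.transform import Rotation as R
from cell import env
def wcal(o):
    c=env.get_calibration('wrist'); T=np.eye(4); T[:3,:3]=R.from_euler('xyz',o['tool_rot'],degrees=True).as_matrix(); T[:3,3]=o['tool_pos']
    return c['K'], np.linalg.inv(T@c['T_tool_cam'])
def cal(n):
    c=env.get_calibration(n); return c['K'],c['camera_from_world']
def ray(K,E,uv,z):
    uv=np.atleast_2d(uv).astype(float); W=np.linalg.inv(E); o=W[:3,3]
    d=np.c_[(uv[:,0]-K[0,2])/K[0,0],(uv[:,1]-K[1,2])/K[1,1],np.ones(len(uv))]@W[:3,:3].T
    return o+d*((z-o[2])/d[:,2])[:,None]
def proj(K,E,P):
    P=np.atleast_2d(P); c=P@E[:3,:3].T+E[:3,3]; return (c[:,:2]/c[:,2:])*K[0,0]+K[:2,2]
def rect(K,E,mask,z):
    "contour -> plane z -> min area rect: centre, (long,short), long-axis angle deg"
    cs,_=cv2.findContours(mask,cv2.RETR_EXTERNAL,cv2.CHAIN_APPROX_NONE); c=max(cs,key=cv2.contourArea)[:,0]
    P=ray(K,E,c,z)[:,:2]
    (x,y),(w,h),a=cv2.minAreaRect((P*1000).astype(np.float32))
    if w<h: w,h,a=h,w,a+90
    return np.round([x,y,w,h,(a+90)%180-90],1), c.mean(0).round()
E
python3 - <<'E'
from h import *
f=np.load('top0.npz'); p,d=f['p'],f['d']; K,E=cal('top')
hsv=cv2.cvtColor(p,cv2.COLOR_RGB2HSV)
for q in [(180,211),(390,185),(310,190),(272,191),(375,195),(197,200),(240,250)]: print(q,p[q[1],q[0]],hsv[q[1],q[0]],d[q[1],q[0]])
def win(m,x0,y0,x1,y1):
    o=np.zeros(m.shape,np.uint8); o[y0:y1,x0:x1]=m[y0:y1,x0:x1]*255; return o
pale=(hsv[...,2]>215)&(hsv[...,0]<35)&(hsv[...,1]>40)&(hsv[...,1]<130)
print('top board',rect(K,E,win(pale,150,170,210,250),.082))
print('pile',rect(K,E,win(pale,355,145,420,230),.020))
dark=(hsv[...,2]<70)
print('mat',rect(K,E,win(dark|pale,355,145,415,230),.006))
tray=(hsv[...,1]<60)&(hsv[...,2]>100)
print('tray',rect(K,E,win(tray,240,150,350,230),.028))
br=(hsv[...,2]<110)&(hsv[...,1]>80)
print('press',rect(K,E,win(br|pale,150,170,210,250),.020))
lid=(hsv[...,1]>80)
print('lidd',rect(K,E,win(lid,258,170,285,213),.028))
E
```

```text
(180, 211) [240 209 146] [ 20 100 240] 0.93094313
(390, 185) [240 224 159] [ 24  86 240] 0.98624617
(310, 190) [240 238 222] [ 27  19 240] 1.0030652
(272, 191) [206 148  85] [ 16 150 206] 0.9832516
(375, 195) [29 28 26] [20 26 29] 0.9976962
(197, 200) [74 41 25] [ 10 169  74] 0.99428123
(240, 250) [193 117  62] [ 13 173 193] 0.9596175
top board (array([467. , 310.9, 141.7,  63.3, -12.7]), array([174., 212.]))
pile (array([ 540.3, -279.4,  137.2,   59.6,   12. ]), array([389., 184.]))
mat (array([ 518.6, -278.4,  210.3,  112.1,   11.1]), array([389., 194.]))
tray (array([522.8, -10.6, 229.1, 161.5, -88.8]), array([294., 192.]))
press (array([474.4, 329.4, 153.1,  67.9, -14.4]), array([174., 212.]))
lidd (array([524.7,  51.7, 110.2,  49.8,   2.4]), array([272., 191.]))
```

Sizes match: the boards measure about 141x63 and 137x60 mm, the tray 229x161 and the lid 110x50. I'll move over the stack by a waypoint, because the straight line passes inside the reach limit.

Call:
{"api": "carry_out", "payload": {
  "increments": [
    [0.262,0.446,0,80,-1],
    [0.262,0.446,0,80,-1],
    [0.262,0.446,0,80,-1],
    [0.262,0.446,0,80,-1],
    [0.262,0.446,0,80,-1],
    [0.262,0.446,0,80,-1],
    [0.262,0.446,0,80,-1],
    [0.262,0.446,0,80,-1],
    [0.262,0.446,0,80,-1],
    [0.262,0.446,0,80,-1],
    [0.262,0.446,0,80,-1],
    [0.262,0.446,0,80,-1],
    [0.209,0.907,-0.05,144,-1],
    [0.209,0.907,-0.05,144,-1],
    [0.209,0.907,-0.05,144,-1],
    [0.209,0.907,-0.05,144,-1],
    [0.209,0.907,-0.05,144,-1],
    [0.209,0.907,-0.05,144,-1],
    [0.209,0.907,-0.05,144,-1],
    [0.209,0.907,-0.05,144,-1]
  ],
  "grip_force": 20
}}

```text
time_s: 2.1
tool_pos: [0.4751, 0.2445, 0.3616]
tool_rot: [179.9, 0.1, 77.5]
force: [0.8, 0.5, -0.3]
grip_width: 0.0873
```

Call:
{"api": "carry_out", "payload": {
  "increments": [
    [-0.008,0.066,-0.05,0,-1],
    [-0.008,0.066,-0.05,0,-1],
    [-0.008,0.066,-0.05,0,-1],
    [-0.008,0.066,-0.05,0,-1],
    [-0.008,0.066,-0.05,0,-1]
  ]
}}

```text
time_s: 2.6
tool_pos: [0.4682, 0.3087, 0.3123]
tool_rot: [179.9, 0.0, 77.2]
force: [-0.4, 0.6, -0.4]
grip_width: 0.0872
```

```bash
cat > w.py <<'E'
from h import *
import sys
o=env.get_obs(); p,d=env.read_camera('wrist'); n=sys.argv[1]
cv2.imwrite(f'pics/{n}.png',p[:,:,::-1]); np.savez(n+'.npz',p=p,d=d,pos=o['tool_pos'],rot=o['tool_rot'])
print(np.round(o['tool_pos'],4),np.round(o['tool_rot'],2),np.round(o['qpos'],0),o['time_s'])
E
python3 w.py w1
```

```text
[0.4682 0.3087 0.3123] [1.7992e+02 5.0000e-02 7.7240e+01] [  9.  19. -53. 101.  16.  68.  29.] 2.6
```

View pics/w1.png

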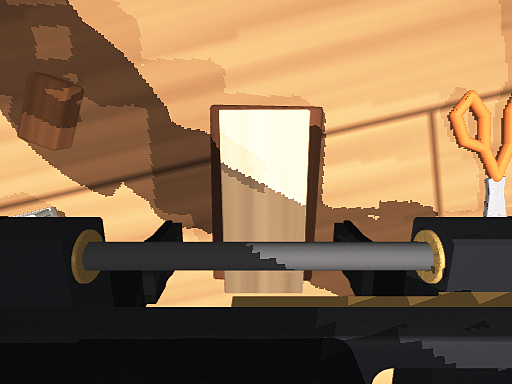

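The wrist view shows the board between the fingers, with its far edge at row 108, sides at columns 218 and 310, and near end at about row 293. A rod crosses it at rows 240–270.

```bash
cat > edges.py <<'E'
from h import *
def wl(n):
    f=np.load(n+'.npz'); K,E=wcal(dict(tool_pos=f['pos'],tool_rot=f['rot'])); return f['p'],f['d'],K,E
def line(P):
    vx,vy,x0,y0=cv2.fitLine(P.astype(np.float32),cv2.DIST_HUBER,0,.01,.01).ravel()
    return np.array([x0,y0]),np.array([vx,vy])
E
python3 - <<'E'
from edges import *
p,d,K,E=wl('w1')
g=proj(K,E,[[0.467,.311,.082]]);print('pred centre px',g)
W=np.linalg.inv(E)
for uv in [(260,120),(260,180),(260,230),(260,285)]:
    z=d[uv[1],uv[0]]; q=W@np.r_[np.linalg.inv(K)@[uv[0],uv[1],1]*z,1]; print(uv,q[:3].round(4), p[uv[1],uv[0]])
hsv=cv2.cvtColor(p,cv2.COLOR_RGB2HSV)
m=((hsv[...,1]<115)&(hsv[...,2]>110)).astype(np.uint8)*255
for r in (130,150,170,190,200,220,232,280):
    x=np.where(m[r,200:330])[0]+200; print(r,x.min(),x.max(), p[r,[215,222,300,306,312]].tolist())
for c in (240,260,280,295): print(c,[tuple(v) for v in (p[104:112,c].tolist(),p[288:298,c].tolist())])
E
```

```text
pred centre px [[260.56433451 211.69105867]]
(260, 120) [0.4033 0.3249 0.0824] [255 254 241]
(260, 180) [0.4439 0.3158 0.0817] [255 252 226]
(260, 230) [0.4811 0.3074 0.0812] [205 165 121]
(260, 285) [0.5256 0.2974 0.0817] [202 161 119]
130 220 308 [[120, 73, 47], [255, 254, 233], [255, 253, 232], [255, 253, 230], [71, 43, 30]]
150 220 307 [[38, 24, 16], [255, 247, 210], [255, 253, 232], [255, 255, 238], [71, 44, 30]]
170 221 329 [[41, 25, 18], [202, 160, 118], [255, 253, 232], [255, 255, 224], [69, 43, 30]]
190 222 306 [[39, 25, 17], [168, 134, 98], [255, 253, 232], [255, 255, 213], [68, 41, 27]]
200 222 305 [[44, 28, 21], [153, 120, 88], [255, 253, 232], [187, 136, 91], [66, 41, 28]]
220 223 305 [[42, 26, 19], [93, 69, 51], [193, 155, 113], [73, 46, 31], [68, 40, 28]]
232 223 304 [[41, 26, 18], [40, 24, 17], [193, 155, 112], [61, 36, 23], [65, 41, 28]]
280 216 302 [[254, 205, 137], [255, 216, 144], [190, 154, 111], [107, 60, 38], [140, 93, 59]]
240 [([255, 193, 125], [95, 58, 39], [119, 70, 43], [124, 74, 46], [129, 68, 43], [166, 108, 72], [255, 255, 231], [255, 255, 239]), ([193,
[... 367 characters left out ...]
94, 155, 117], [252, 200, 134], [255, 213, 140], [255, 226, 152], [129, 88, 48], [73, 56, 30])]
280 [([238, 176, 114], [255, 192, 126], [61, 31, 23], [127, 73, 47], [131, 68, 41], [204, 149, 99], [255, 255, 228], [255, 255, 237]), ([197, 156, 116], [196, 155, 115], [197, 156, 116], [194, 153, 115], [189, 150, 114], [249, 193, 130], [255, 211, 140], [255, 222, 150], [128, 87, 48], [73, 57, 30])]
295 [([240, 180, 116], [255, 189, 125], [94, 57, 34], [129, 72, 49], [131, 71, 43], [212, 156, 107], [255, 255, 235], [255, 255, 239]), ([190, 150, 110], [190, 150, 110], [189, 149, 110], [189, 149, 110], [180, 143, 109], [249, 190, 127], [255, 207, 138], [255, 221, 148], [127, 86, 48], [72, 55, 29])]
```

Run:
```python
from edges import *
p,d,K,E=wl('w1')
z=.082
L=ray(K,E,[(219.5,130),(219.5,150),(220.5,170),(221.5,190),(221.5,200),(222.5,220),(222.5,232)],z)[:,:2]
Rr=ray(K,E,[(308.5,130),(307.5,150),(306.5,190),(305.5,200),(305.5,220),(304.5,232),(302.5,280)],z)[:,:2]
F=ray(K,E,[(240,109.5),(260,109),(280,109),(295,109)],z)[:,:2]
N=ray(K,E,[(240,293),(260,293),(280,293),(295,293)],z)[:,:2]
for P in(L,Rr,F,N): o,v=line(P); print(o.round(4),np.degrees(np.arctan(v[1]/v[0])).round(2))
(ol,vl),(orr,vr),(of,_),(on,_)=map(line,(L,Rr,F,N))
v=vl*np.sign(vl[0])+vr*np.sign(vr[0]); v/=np.linalg.norm(v); n=np.array([-v[1],v[0]])
print('ang',np.degrees(np.arctan2(v[1],v[0])),'w',n@(ol-orr),'len',v@(on-of)); c=v*(v@(on+of)/2)+n*(n@(ol+orr)/2); print('c',c)
```

```text
[0.4416 0.2877] -12.57
[0.4672 0.3446] -12.65
[0.3977 0.3322] 77.71
[0.5338 0.3027] 77.25
ang -12.611025 w -0.061120767 len 0.13926136
c [0.46491504 0.31379074]
```

Call:
{"api": "carry_out", "payload": {
  "increments": [
    [-0.003,0.005,-0.03,0,-1],
    [-0.003,0.005,-0.03,0,-1],
    [-0.003,0.005,-0.03,0,-1],
    [-0.003,0.005,-0.03,0,-1]
  ]
}}

```text
time_s: 3.05
tool_pos: [0.4647, 0.3152, 0.2833]
tool_rot: [179.9, -0.0, 77.4]
force: [-0.4, 0.9, -0.1]
grip_width: 0.087
```

Call:
{"api": "carry_out", "payload": {
  "increments": [
    [0,-0.0015,-0.02,0,-1],
    [0,-0.0015,-0.031,0,-1],
    [0,-0.0015,-0.032,0,-1],
    [0,-0.0015,-0.032,0,-1],
    [0,-0.0015,-0.032,0,-1],
    [0,-0.0015,-0.032,0,0.9],
    [0,-0.0015,-0.032,0,0.9],
    [0,-0.0015,-0.032,0,0.9],
    [0,-0.0015,-0.032,0,0.9],
    [0,-0.0015,-0.032,0,0.9],
    [0,-0.0015,-0.032,0,0.9],
    [0,-0.0015,-0.032,0,0.9]
  ]
}}

```text
time_s: 4.25
tool_pos: [0.464, 0.3142, 0.25]
tool_rot: [180.0, -0.0, 77.4]
force: [-0.3, 0.0, 1.5]
grip_width: 0.0612
```

Call:
{"api": "carry_out", "payload": {
  "increments": [
    [0,0,0.005,0,0.9],
    [0,0,0.01,0,0.9],
    [0,0,0.02,0,0.9],
    [0,0,0.04,0,0.9],
    [0,0,0.07,0,0.9],
    [0,0,0.1,0,0.9],
    [0,0,0.1,0,0.9],
    [0,0,0.1,0,0.9]
  ],
  "grip_force": 30
}}

```text
time_s: 5.05
tool_pos: [0.464, 0.3143, 0.351]
tool_rot: [179.9, -0.1, 77.4]
force: [-0.1, -0.1, -0.4]
grip_width: 0.0617
```

```bash
python3 w.py w2
python3 - <<'E'
from h import *
p,d=env.read_camera('top'); cv2.imwrite('pics/t2.png',p[:,:,::-1])
E
```

```text
[0.464  0.3143 0.351 ] [ 1.7989e+02 -5.0000e-02  7.7420e+01] [ 10.  16. -54.  99.  14.  72.  30.] 5.05
```

View pics/w2.png

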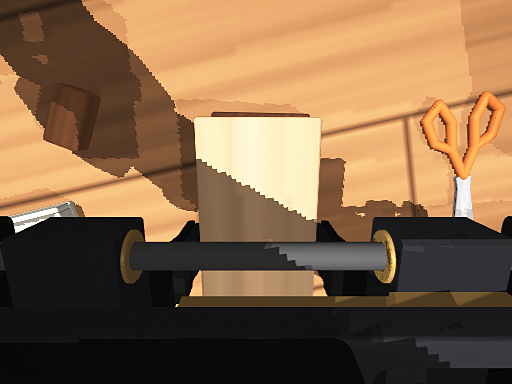

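View pics/t2.png

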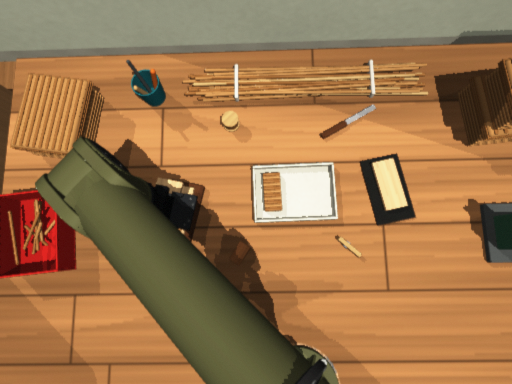

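The board is held straight: far edge at row 116, sides at columns 194 and 322, and the lid stayed on the foot. Now I'll move to a spot from which the pile can be seen past the held board.

Call:
{"api": "carry_out", "payload": {
  "increments": [
    [0.005,-0.03,0.03,-5,0.9],
    [0.1,-0.71,0.07,-65,0.9],
    [0.1,-0.71,0.07,-65,0.9],
    [0.1,-0.71,0.07,-65,0.9],
    [0.1,-0.71,0.07,-65,0.9],
    [0.1,-0.71,0.07,-65,0.9],
    [0.1,-0.71,0.07,-65,0.9],
    [0.1,-0.71,0.07,-65,0.9],
    [0.1,-0.71,0.07,-65,0.9],
    [0.1,-0.71,0.07,-65,0.9],
    [0.1,-0.71,0.07,-65,0.9],
    [0.1,-0.71,0.07,-65,0.9],
    [0.1,-0.71,0.07,-65,0.9],
    [0.1,-0.71,0.07,-65,0.9],
    [0.1,-0.71,0.07,-65,0.9],
    [0.1,-0.71,0.07,-65,0.9],
    [0.1,-0.71,0.07,-65,0.9],
    [0.1,-0.71,0.07,-65,0.9],
    [0.1,-0.71,0.07,-65,0.9],
    [0.1,-0.71,0.07,-65,0.9]
  ]
}}

```text
time_s: 7.15
tool_pos: [0.5643, -0.3943, 0.4203]
tool_rot: [180.0, -0.0, 12.5]
force: [-0.4, 0.2, -0.7]
grip_width: 0.0618
```

```bash
python3 w.py w3
```

```text
[ 0.5643 -0.3943  0.4203] [ 1.800e+02 -1.000e-02  1.255e+01] [ 50.  25. -24.  75.  10.  83.  39.] 7.15
```

View pics/w3.png

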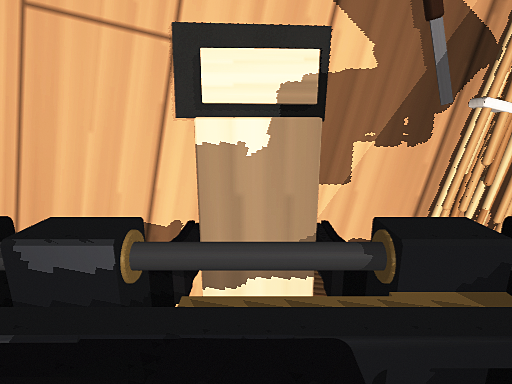

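The pile board is fully visible at columns 200–319, rows 47–103, with the held board below it (far edge at row 117, columns 195–322). I'll measure both from this one view.

Run:
```python
from edges import *
p,d,K,E=wl('w3')
hsv=cv2.cvtColor(p,cv2.COLOR_RGB2HSV)
m=np.zeros(p.shape[:2],np.uint8); m[35:110,185:325]=(hsv[35:110,185:325,2]>90)*255
m[:,321:]=0
print(rect(K,E,m,.020))
def side(pts,z): return line(ray(K,E,pts,z)[:,:2])
# subpixel edges by gradient
g=cv2.GaussianBlur(p.astype(np.float32).sum(2),(3,3),0)
def vedge(rows,a,b): return [(a+np.argmax(np.abs(np.diff(g[r,a:b])))+.5,r) for r in rows]
def hedge(cols,a,b): return [(c,a+np.argmax(np.abs(np.diff(g[a:b,c])))+.5) for c in cols]
def board(l,r,f,n,z,lw):
    S=[side(x,z) if x else None for x in (l,r,f,n)]
    for nme,s in zip('LRFN',S):
        if s: print(nme,s[0].round(4),np.degrees(np.arctan(s[1][1]/s[1][0])).round(2))
    return S
print('pile'); l=vedge(range(55,98,4),192,210); r=vedge(range(55,98,4),312,324);f=hedge(range(210,312,8),40,55);n=hedge(range(210,312,8),96,110)
print(l,r,f,n)
S=board(l,r,f,n,.020,1)
W=np.linalg.inv(E)
for uv in [(240,75),(300,75),(260,135),(260,220)]:
    z=d[uv[1],uv[0]]; q=W@np.r_[np.linalg.inv(K)@[uv[0],uv[1],1]*z,1]; print(uv,q[:3].round(4))
zt=0.4203-.168
print('held',zt); l=vedge(range(125,230,10),188,206); r=vedge(range(125,230,10),312,328);f=hedge(range(205,315,8),110,124)
print(l,r,f)
n=hedge(range(215,312,8),285,305);print(n)
H=board(l,r,f,n,zt,1)
```

```text
(array([ 540.3, -279.4,  140.7,   61.2,   12.5]), array([259.,  75.]))
pile
[(np.float64(199.5), 55), (np.float64(200.5), 59), (np.float64(200.5), 63), (np.float64(200.5), 67), (np.float64(200.5), 71), (np.float64(200.5), 75), (np.float64(200.5), 79), (np.float64(200.5), 83), (np.float64(201.5), 87), (np.float64(201.5), 91), (np.float64(201.5), 95)] [(np.float64(319.5), 55), (np.float64(318.5), 59), (np.float64(318.5), 63), (np.float64(318.5), 67), (np.float64(318.5), 71), (np.float64(318.5), 75), (np.float64(317.5), 79), (np.float64(317.5), 83), (np.float64(317.5), 87), (np.float64(317.5), 91), (np.float64(316.5), 95)] [(210, np.float64(47.5)), (218, np.float64(47.5)), (226, np.float64(47.5)), (234, np.float64(47.5)), (242, np.float64(47.5)), (250, np.float64(47.5)), (258, np.float64(47.5)), (266, np.float64(47.5)), (274, np.float64(47.5)), (282, np.float64(48.5)), (290, np.float64(48.5)), (298, np.float64(48.5)), (306, np.float64(48.5))] [(210, np.float64(102.5)), (218, np.float64(102.5)), (226, np.float64(102.5)), (234, np.float64(102.5)), (242, np.float64(102.5)), (250, np.float6
[... 1153 characters left out ...]
, np.float64(116.5)), (245, np.float64(116.5)), (253, np.float64(116.5)), (261, np.float64(116.5)), (269, np.float64(116.5)), (277, np.float64(116.5)), (285, np.float64(116.5)), (293, np.float64(116.5)), (301, np.float64(116.5)), (309, np.float64(116.5))]
[(215, np.float64(295.5)), (223, np.float64(289.5)), (231, np.float64(295.5)), (239, np.float64(286.5)), (247, np.float64(295.5)), (255, np.float64(295.5)), (263, np.float64(295.5)), (271, np.float64(295.5)), (279, np.float64(295.5)), (287, np.float64(295.5)), (295, np.float64(295.5)), (303, np.float64(295.5)), (311, np.float64(295.5))]
L [ 0.5255 -0.364 ] -77.52
R [ 0.5844 -0.3472] -77.35
F [ 0.5451 -0.3287] 12.55
N [ 0.5747 -0.4202] 10.97
```

Call:
{"api": "carry_out", "payload": {
  "increments": [
    [-0.0223,0.1145,-0.1,-90.5,0.9],
    [-0.0223,0.1145,-0.1,-90.5,0.9],
    [-0.0223,0.1145,-0.1,-90.5,0.9],
    [-0.0223,0.1145,-0.1,-90.5,0.9],
    [-0.0223,0.1145,-0.1,-90.5,0.9],
    [-0.0223,0.1145,-0.1,-90.5,0.9],
    [-0.0223,0.1145,-0.1,-90.5,0.9],
    [-0.0223,0.1145,-0.1,-90.5,0.9],
    [-0.0223,0.1145,-0.1,-90.5,0.9],
    [-0.0223,0.1145,-0.1,-90.5,0.9],
    [-0.0223,0.1145,-0.1,-90.5,0.9],
    [-0.0223,0.1145,-0.19,-90.5,0.9],
    [-0.0223,0.1145,-0.19,-90.5,0.9],
    [-0.0223,0.1145,-0.19,-90.5,0.9],
    [-0.0223,0.1145,-0.19,-90.5,0.9],
    [-0.0223,0.1145,-0.19,-90.5,0.9]
  ]
}}

```text
time_s: 8.8
tool_pos: [0.5429, -0.2817, 0.2328]
tool_rot: [-179.8, -0.2, -78.1]
force: [-0.1, -0.7, -0.1]
grip_width: 0.0616
```

```bash
python3 w.py w4; python3 -c "
from h import *
p,d=env.read_camera('scene'); cv2.imwrite('pics/s4.png',cv2.resize(p[130:210,130:260,::-1],None,fx=5,fy=5))"
```

```text
[ 0.5429 -0.2817  0.2328] [-1.7979e+02 -1.7000e-01 -7.8060e+01] [ 36.  22. -13.  99.   6.  59. -58.] 8.8
```

View pics/s4.png

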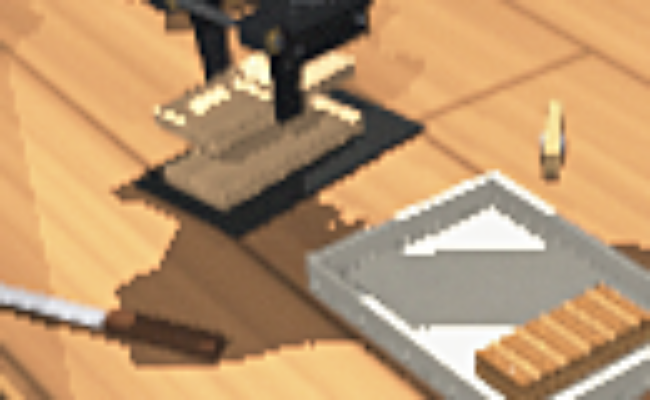

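View pics/w4.png

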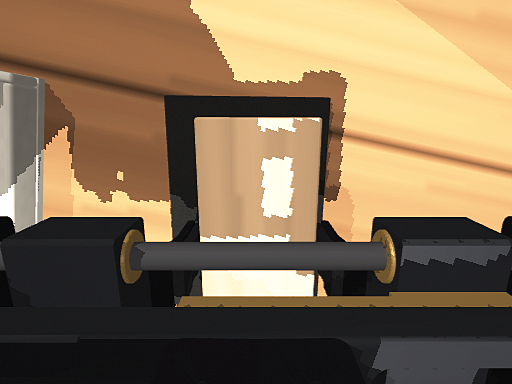

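The held board hovers parallel to the pile board and covers it completely in the wrist view. I'll lower it slowly.

Call:
{"api": "carry_out", "payload": {
  "increments": [
    [0,0,-0.005,0,0.9],
    [0,0,-0.01,0,0.9],
    [0,0,-0.015,0,0.9],
    [0,0,-0.018,0,0.9],
    [0,0,-0.021,0,0.9],
    [0,0,-0.021,0,0.9]
  ]
}}

```text
time_s: 9.5
tool_pos: [0.5414, -0.2812, 0.2082]
tool_rot: [179.9, 0.0, -78.1]
force: [-0.3, -0.1, -0.7]
grip_width: 0.062
```

Call:
{"api": "carry_out", "payload": {
  "increments": [
    [0.0006,0.0014,-0.001,0,0.9],
    [0.0006,0.0014,-0.002,0,0.9],
    [0.0006,0.0014,-0.003,0,0.9],
    [0.0006,0.0014,-0.004,0,0.9],
    [0.0006,0.0014,-0.005,0,0.9],
    [0.0006,0.0014,-0.0055,0,0.9],
    [0.0006,0.0014,-0.0055,0,0.9]
  ]
}}

```text
time_s: 10.2
tool_pos: [0.5422, -0.28, 0.2033]
tool_rot: [180.0, 0.0, -78.1]
force: [0.7, 0.8, -0.9]
grip_width: 0.0617
```

Call:
{"api": "carry_out", "payload": {
  "increments": [
    [0,0,-0.0005,0,0.9],
    [0,0,-0.001,0,0.9],
    [0,0,-0.0015,0,0.9],
    [0,0,-0.0015,0,0.9]
  ]
}}

```text
time_s: 10.6
tool_pos: [0.5424, -0.28, 0.2025]
tool_rot: [-180.0, -0.0, -78.1]
force: [-0.6, 0.5, 3.0]
grip_width: 0.0617
```

Contact at 3 N, about where I expected it. I'll open the fingers gently to just beyond the board, rise and then look.

Call:
{"api": "carry_out", "payload": {
  "increments": [
    [0,0,0,0,-0.5],
    [0,0,0,0,-0.6],
    [0,0,0,0,-1],
    [0,0,0,0,-1],
    [0,0,0,0,-1],
    [0,0,0.01,0,-1],
    [0,0,0.03,0,-1],
    [0,0,0.06,0,-1],
    [0,0,0.1,0,-1],
    [0,0,0.12,0,-1],
    [0,0,0.12,0,-1]
  ]
}}

```text
time_s: 11.7
tool_pos: [0.5435, -0.2803, 0.3269]
tool_rot: [-179.6, -0.3, -78.1]
force: [0.1, -0.0, -0.6]
grip_width: 0.0867
```

```bash
python3 w.py w5; python3 -c "
from h import *
p,d=env.read_camera('scene'); cv2.imwrite('pics/s5.png',cv2.resize(p[110:290,130:370,::-1],None,fx=3,fy=3))"
```

```text
[ 0.5435 -0.2803  0.3269] [-179.64   -0.3   -78.08] [ 36.  17. -14.  94.   4.  69. -57.] 11.7
```

View pics/w5.png

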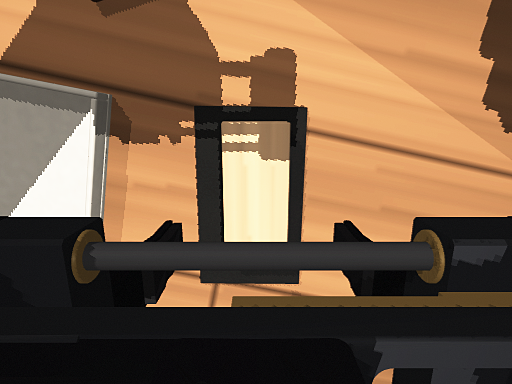

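View pics/s5.png

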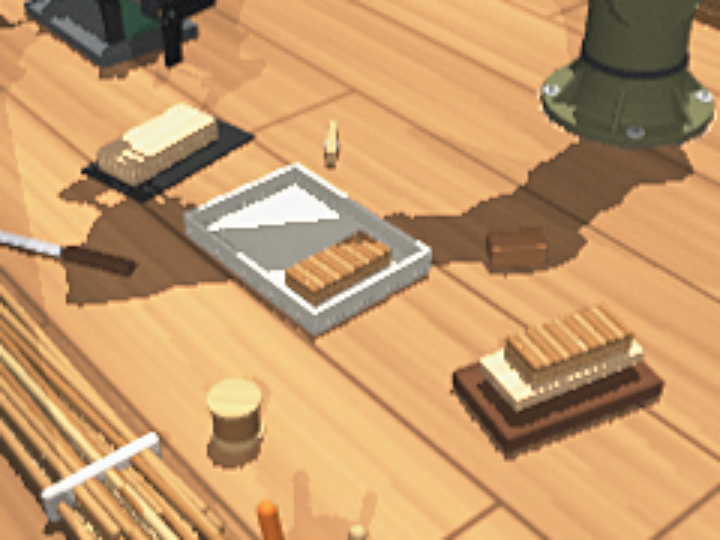

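The pile is aligned in both views (wrist: columns 221–290, centred on the mat). The lid sits on the lower board, and the tray is untouched. Back to the stack.

Call:
{"api": "carry_out", "payload": {
  "increments": [
    [-0.04,0.3,0.03,80,-1],
    [-0.04,0.3,0.03,80,-1],
    [-0.04,0.3,0.03,80,-1],
    [-0.04,0.3,0.03,80,-1],
    [-0.04,0.3,0.03,80,-1],
    [-0.04,0.3,0.03,80,-1],
    [-0.081,0.594,0.0,155.5,-1],
    [-0.081,0.594,0.0,155.5,-1],
    [-0.081,0.594,0.0,155.5,-1],
    [-0.081,0.594,0.0,155.5,-1],
    [-0.081,0.594,0.0,155.5,-1],
    [-0.081,0.594,0.0,155.5,-1],
    [-0.081,0.594,0.0,155.5,-1],
    [-0.081,0.594,0.0,155.5,-1],
    [-0.081,0.594,0.0,155.5,-1],
    [-0.081,0.594,0.0,155.5,-1],
    [-0.081,0.594,0.0,155.5,-1],
    [-0.081,0.594,0.0,155.5,-1],
    [-0.081,0.594,0.0,155.5,-1],
    [-0.081,0.594,0.0,155.5,-1]
  ]
}}

```text
time_s: 13.8
tool_pos: [0.461, 0.3137, 0.3209]
tool_rot: [-179.9, 0.1, 77.3]
force: [0.4, -0.5, -0.2]
grip_width: 0.0869
```

Call:
{"api": "carry_out", "payload": {
  "increments": [
    [0,0,0,0,-1],
    [0,0,0,0,-1],
    [0,0,0,0,-1]
  ]
}}

```text
time_s: 14.1
tool_pos: [0.4612, 0.3141, 0.3219]
tool_rot: [180.0, 0.0, 77.4]
force: [-0.1, 0.0, 0.1]
grip_width: 0.0871
```

```bash
python3 w.py w6
python3 - <<'E'
from h import *
f=np.load('top0.npz')
p,d=env.read_camera('top'); cv2.imwrite('pics/t6.png',cv2.resize(p[130:260,140:420,::-1],None,fx=2.5,fy=2.5))
np.savez('top6.npz',p=p,d=d)
E
```

```text
[0.4612 0.3141 0.3219] [179.99   0.    77.38] [ 10.  18. -55. 101.  16.  69.  28.] 14.1
```

View pics/w6.png

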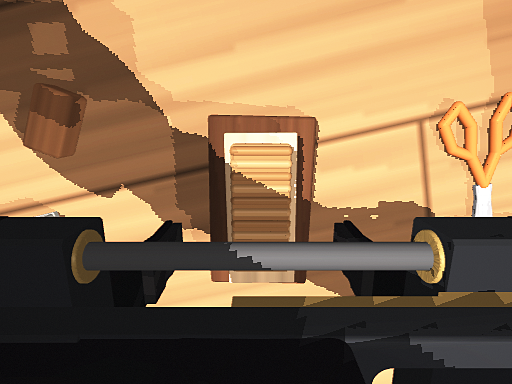

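View pics/t6.png

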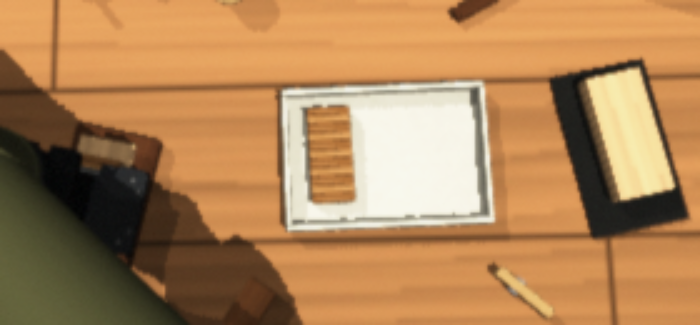

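The wrist view shows the lid's far end at about row 143, columns 231–294, and the lower board's at row 133, columns 225–297. The top view shows a tidy pile and a clear tray.

```bash
cat >> edges.py <<'E'
def mk(p):
    g=cv2.GaussianBlur(p.astype(np.float32).sum(2),(3,3),0)
    ve=lambda rows,a,b:[(a+np.argmax(np.abs(np.diff(g[r,a:b])))+.5,r) for r in rows]
    he=lambda cols,a,b:[(c,a+np.argmax(np.abs(np.diff(g[a:b,c])))+.5) for c in cols]
    return ve,he
def ln(K,E,pts,z):
    o,v=line(ray(K,E,pts,z)[:,:2]); return o,np.degrees(np.arctan(v[1]/v[0])).round(2)
E
python3 - <<'E'
from edges import *
p,d,K,E=wl('w6'); pos=np.load('w6.npz')['pos']
cv2.imwrite('pics/w6z.png',cv2.resize(p[105:300,195:335,::-1],None,fx=4,fy=3,interpolation=0))
ve,he=mk(p)
Y=77.38; tx=np.array([np.cos(np.radians(Y)),np.sin(np.radians(Y))]); ty=np.array([tx[1],-tx[0]])
W=np.linalg.inv(E)
for uv in [(262,150),(262,200),(262,230),(262,276),(262,137)]:
    z=d[uv[1],uv[0]]; q=W@np.r_[np.linalg.inv(K)@[uv[0],uv[1],1]*z,1]; print(uv,q[:3].round(4))
def rep(n,pts,z):
    o,a=ln(K,E,pts,z); r=o-pos[:2]; print(n,pts[0],pts[-1],'tx %.1f ty %.1f mm ang %.2f'%(1e3*r@tx,1e3*r@ty,a))
rep('lidL',ve(range(155,235,6),226,238),.068); rep('lidR',ve(range(155,235,6),286,297.5.__int__()),.068)
rep('lidF',he(range(236,288,6),138,150),.068)
rep('lbL',ve(range(140,235,6),219,229),.046); rep('lbR',ve(range(140,200,6),292,303),.046)
rep('lbF',he(range(232,292,6),127,137),.046); rep('lbN',he(range(236,290,6),276,292),.046)
# tray from top
f=np.load('top6.npz'); p=f['p']; K,E=cal('top'); hsv=cv2.cvtColor(p,cv2.COLOR_RGB2HSV)
t=np.zeros(p.shape[:2],np.uint8); t[155:230,240:350]=((hsv[...,1]<75)&(hsv[...,2]>110))[155:230,240:350]*255
print('tray',rect(K,E,t,.028))
E
```

```text
(262, 150) [0.4183 0.3271 0.0678]
(262, 200) [0.4573 0.3185 0.0685]
(262, 230) [0.4831 0.3129 0.0666]
(262, 276) [0.5352 0.3017 0.047 ]
(262, 137) [0.4099 0.3293 0.0461]
lidL (np.float64(229.5), 155) (np.float64(227.5), 233) tx -23.8 ty -7.1 mm ang -17.01
lidR (np.float64(295.5), 155) (np.float64(294.5), 233) tx 30.3 ty -11.3 mm ang -10.85
lidF (236, np.float64(142.5)) (284, np.float64(142.5)) tx 1.8 ty -50.4 mm ang 77.38
lbL (np.float64(223.5), 140) (np.float64(226.5), 230) tx -28.2 ty -4.0 mm ang -12.02
lbR (np.float64(296.5), 140) (np.float64(295.5), 194) tx 33.1 ty -27.8 mm ang -12.21
lbF (232, np.float64(132.5)) (286, np.float64(132.5)) tx 1.1 ty -57.1 mm ang 77.38
lbN (236, np.float64(282.5)) (284, np.float64(283.5)) tx 2.3 ty 82.5 mm ang 76.66
tray (array([522.8, -10. , 230.9, 162.6, -88.7]), array([294., 192.]))
```

View pics/w6z.png

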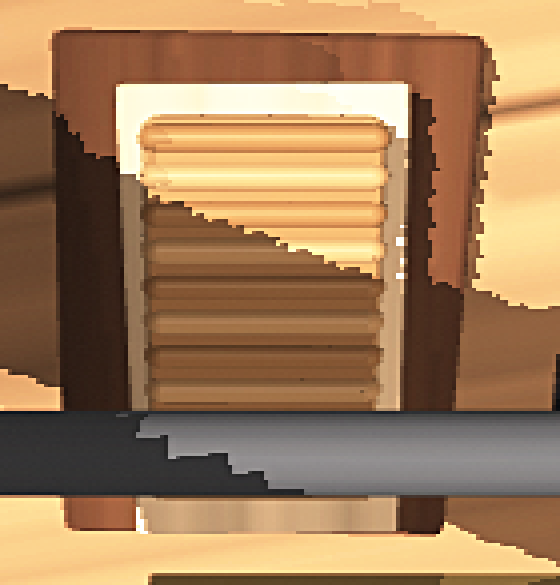

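Run:
```python
from edges import *
p,d,K,E=wl('w6'); pos=np.load('w6.npz')['pos']
Y=np.radians(77.38); tx=np.array([np.cos(Y),np.sin(Y)]); ty=np.array([tx[1],-tx[0]])
for q in [(230.7,155),(232.5,235),(292.7,155),(289.3,235),(262,143)]:
    r=ray(K,E,q,.068)[0,:2]-pos[:2]; print(q,1e3*r@tx,1e3*r@ty)
c=pos[:2]+.0025*tx+.0045*ty; print(c)
print('lowb',pos[:2]+.0025*tx+.0127*ty)
```

```text
(230.7, 155) -20.96609124770608 -40.79013232664834
(232.5, 235) -20.91253418228279 25.559808355877585
(292.7, 155) 27.258954067532116 -40.792119051955
(289.3, 235) 26.329217028112993 25.566444463052147
(262, 143) 3.344354470096455 -50.00966328149169
[0.4660926  0.31555887]
lowb [0.4740945 0.3137673]
```

Call:
{"api": "carry_out", "payload": {
  "increments": [
    [0.0055,0.002,-0.04,0,-1],
    [0.0055,0.002,-0.07,0,-1],
    [0.0055,0.002,-0.085,0,-1],
    [0.0055,0.002,-0.091,0,-1],
    [0.0055,0.002,-0.091,0,-1],
    [0.0055,0.002,-0.091,0,-1],
    [0.0055,0.002,-0.091,0,-1]
  ],
  "grip_force": 15
}}

```text
time_s: 14.9
tool_pos: [0.4672, 0.3165, 0.2324]
tool_rot: [179.9, -0.1, 77.4]
force: [-0.7, -0.8, 0.1]
grip_width: 0.0871
```

Call:
{"api": "carry_out", "payload": {
  "increments": [
    [-0.0005,-0.0005,-0.001,0,0.5],
    [-0.0005,-0.0005,-0.0015,0,0.8],
    [-0.0005,-0.0005,-0.0015,0,0.95],
    [-0.0005,-0.0005,-0.0015,0,0.95],
    [-0.0005,-0.0005,-0.0015,0,0.95],
    [-0.0005,-0.0005,-0.0015,0,0.95],
    [-0.0005,-0.0005,-0.0015,0,0.95]
  ]
}}

```text
time_s: 15.6
tool_pos: [0.4663, 0.3155, 0.2294]
tool_rot: [180.0, -0.0, 77.4]
force: [-1.1, 0.3, 0.3]
grip_width: 0.0499
```

Call:
{"api": "carry_out", "payload": {
  "increments": [
    [0,0,0.005,0,0.95],
    [0,0,0.015,0,0.95],
    [0,0,0.035,0,0.95],
    [0,0,0.07,0,0.95],
    [0,0,0.1,0,0.95],
    [0.0577,-0.3755,0.1,13.9,0.95],
    [0.0577,-0.3755,0.1,13.9,0.95],
    [0.0577,-0.3755,0.1,13.9,0.95],
    [0.0577,-0.3755,0.1,13.9,0.95],
    [0.0577,-0.3755,0.1,13.9,0.95],
    [0.0577,-0.3755,0.1,13.9,0.95],
    [0.0577,-0.3755,0.1,13.9,0.95],
    [0.0577,-0.3755,0.1,13.9,0.95],
    [0.0577,-0.3755,0.1,13.9,0.95],
    [0.0577,-0.3755,0.1,13.9,0.95],
    [0.0577,-0.3755,0.1,13.9,0.95]
  ]
}}

```text
time_s: 17.2
tool_pos: [0.5239, -0.0582, 0.3299]
tool_rot: [180.0, -0.0, 91.5]
force: [1.1, 1.0, 0.2]
grip_width: 0.0498
```

```bash
python3 w.py w7; python3 -c "
from h import *
p,d=env.read_camera('scene'); cv2.imwrite('pics/s7.png',cv2.resize(p[110:290,130:370,::-1],None,fx=3,fy=3))"
```

```text
[ 0.5239 -0.0582  0.3299] [ 1.7997e+02 -3.0000e-02  9.1450e+01] [ 48.  11. -49. 105.   9.  68.  88.] 17.2
```

View pics/w7.png

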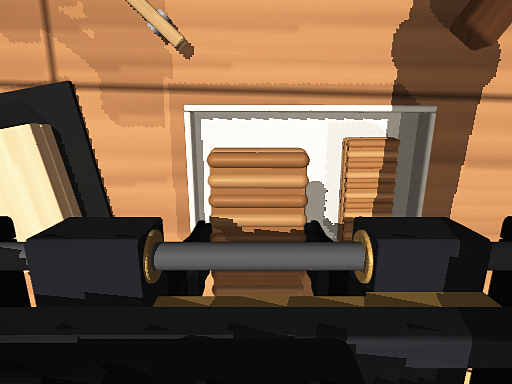

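View pics/s7.png

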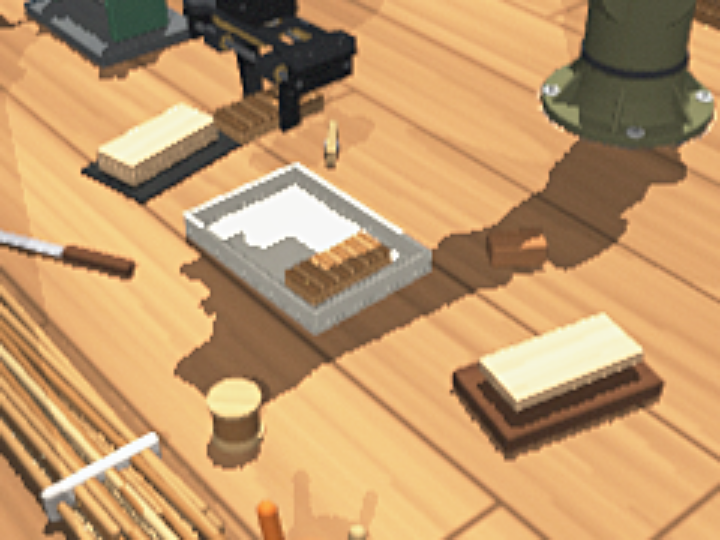

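The lid is held straight (columns 209–309, far end at row 148). The tray rim spans columns 184–436 at row 106, with the finished lid at columns 342–400. I'll check the free spot against these.

Run:
```python
from edges import *
p,d,K,E=wl('w7')
a=ray(K,E,[(184,106),(436,106)],.028); print('rim far corners',a, np.linalg.norm(a[1]-a[0]))
v=a[1]-a[0]; print('yaw',np.degrees(np.arctan2(v[1],v[0]))-90)
u=v[:2]/np.linalg.norm(v[:2]); n=np.array([u[1],-u[0]]) # +x
c=(a[0]+a[1])[:2]/2+.080*n; print('tray c',c,'free',c-.05*u)
print('held far end',ray(K,E,(259,148.5),.3299-.1614)[0], 'done lid',ray(K,E,[(342,139),(399,138)],.028))
```

```text
rim far corners [[ 0.44632913 -0.12615082  0.028     ]
 [ 0.44053233  0.10105925  0.028     ]] 0.22728400404094026
yaw 1.461467897078549
tray c [ 0.52340471 -0.01050541] free [ 0.52467994 -0.06048915]
held far end [ 0.46975819 -0.05874538  0.1685    ] done lid [[0.4719357  0.01900302 0.028     ]
 [0.46968904 0.07165845 0.028     ]]
```

Call:
{"api": "carry_out", "payload": {
  "increments": [
    [0,-0.002,-0.04,0,0.95],
    [0,-0.002,-0.08,0,0.95],
    [0,-0.002,-0.11,0,0.95],
    [0,-0.002,-0.125,0,0.95],
    [0,-0.002,-0.13,0,0.95],
    [0,-0.002,-0.132,0,0.95],
    [0,-0.002,-0.134,0,0.95],
    [0,-0.002,-0.134,0,0.95]
  ]
}}

```text
time_s: 18.1
tool_pos: [0.5246, -0.0619, 0.1966]
tool_rot: [179.9, 0.0, 91.3]
force: [-1.0, -0.2, -0.8]
grip_width: 0.0499
```

Call:
{"api": "carry_out", "payload": {
  "increments": [
    [0,0.001,-0.001,0,0.95],
    [0,0.001,-0.002,0,0.95],
    [0,0.001,-0.003,0,0.95],
    [0,0.001,-0.004,0,0.95],
    [0,0.001,-0.005,0,0.95],
    [0,0.001,-0.006,0,0.95],
    [0,0.001,-0.006,0,0.95],
    [0,0.001,-0.006,0,0.95]
  ]
}}

```text
time_s: 18.9
tool_pos: [0.524, -0.0609, 0.1894]
tool_rot: [180.0, -0.0, 91.3]
force: [-0.2, 0.3, -0.1]
grip_width: 0.0496
```

Call:
{"api": "carry_out", "payload": {
  "increments": [
    [0,0,-0.0005,0,0.95],
    [0,0,-0.001,0,0.95],
    [0,0,-0.001,0,0.95]
  ]
}}

```text
time_s: 19.2
tool_pos: [0.5241, -0.0608, 0.1894]
tool_rot: [-180.0, 0.0, 91.3]
force: [-3.1, -0.0, 9.5]
grip_width: 0.0501
```

Call:
{"api": "carry_out", "payload": {
  "increments": [
    [0,0,0.0007,0,0.95],
    [0,0,0.0007,0,-0.3],
    [0,0,0.0007,0,-0.4],
    [0,0,0.0007,0,-0.6],
    [0,0,0.0007,0,-0.6],
    [0,0,0.01,0,-0.7],
    [0,0,0.03,0,-1],
    [0,0,0.07,0,-1],
    [0,0,0.11,0,-1],
    [0,0,0.14,0,-1],
    [0,0,0.14,0,-1]
  ]
}}

```text
time_s: 20.3
tool_pos: [0.5257, -0.0604, 0.3336]
tool_rot: [179.5, 0.2, 91.3]
force: [0.4, -0.7, -0.8]
grip_width: 0.0869
```

```bash
python3 w.py w8; python3 -c "
from h import *
p,d=env.read_camera('scene'); cv2.imwrite('pics/s8.png',cv2.resize(p[110:290,130:370,::-1],None,fx=3,fy=3))"
```

```text
[ 0.5257 -0.0604  0.3336] [1.7951e+02 1.6000e-01 9.1330e+01] [ 48.  11. -49. 104.   9.  68.  88.] 20.3
```

View pics/s8.png

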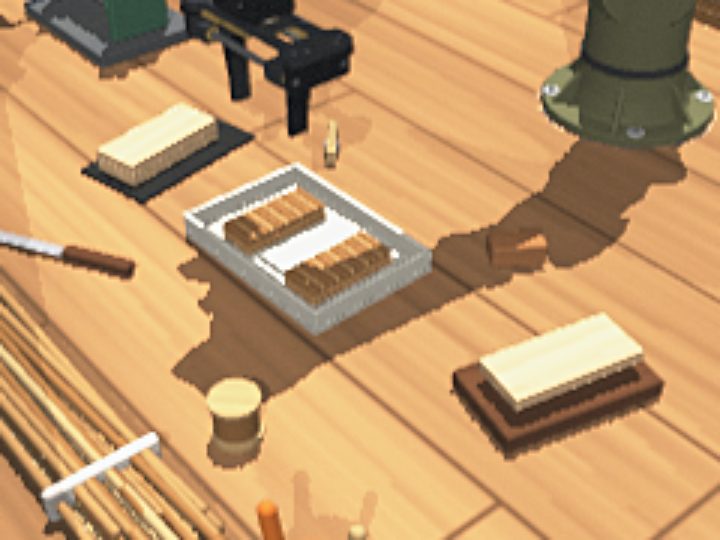

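View pics/w8.png

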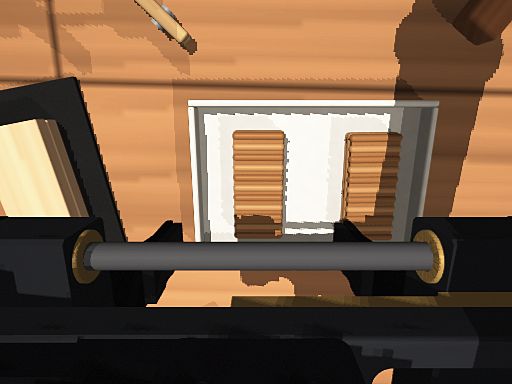

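The lid lies flat and straight in the tray's empty half (wrist columns 233–285), and the finished lid hasn't moved. Next is the lower board.

Call:
{"api": "carry_out", "payload": {
  "increments": [
    [-0.05,0.3746,0,-13.5,-1],
    [-0.05,0.3746,0,-13.5,-1],
    [-0.05,0.3746,0,-13.5,-1],
    [-0.05,0.3746,0,-13.5,-1],
    [-0.05,0.3746,0,-13.5,-1],
    [-0.05,0.3746,0,-13.5,-1],
    [-0.05,0.3746,0,-13.5,-1],
    [-0.05,0.3746,0,-13.5,-1],
    [-0.05,0.3746,-0.03,-13.5,-1],
    [-0.05,0.3746,-0.06,-13.5,-1],
    [-0.05,0.3746,-0.06,-13.5,-1],
    [-0.05,0.3746,-0.06,-13.5,-1],
    [-0.05,0.3746,-0.06,-13.5,-1]
  ],
  "grip_force": 30
}}

```text
time_s: 21.7
tool_pos: [0.4743, 0.3138, 0.2695]
tool_rot: [180.0, -0.1, 77.8]
force: [0.8, -0.2, -0.1]
grip_width: 0.0872
```

```bash
python3 w.py w9
```

```text
[0.4743 0.3138 0.2695] [ 1.7995e+02 -7.0000e-02  7.7800e+01] [ 10.  24. -55. 103.  22.  65.  25.] 21.7
```

View pics/w9.png

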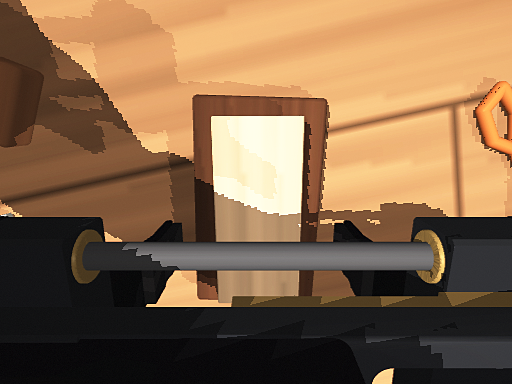

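The board is centred between the fingers (columns 212–304, far edge at row 116). Descending.

Call:
{"api": "carry_out", "payload": {
  "increments": [
    [0,0,-0.025,0,-1],
    [0,0,-0.045,0,-1],
    [0,0,-0.054,0,-1],
    [0,0,-0.0545,0,-1],
    [0,0,-0.0545,0,-1],
    [0,0,-0.0545,0,-1],
    [0,0,-0.0545,0,0.9],
    [0,0,-0.0545,0,0.9],
    [0,0,-0.0545,0,0.9],
    [0,0,-0.0545,0,0.9],
    [0,0,-0.0545,0,0.9],
    [0,0,-0.0545,0,0.9]
  ]
}}

```text
time_s: 22.95
tool_pos: [0.474, 0.3137, 0.214]
tool_rot: [180.0, -0.0, 77.8]
force: [-0.8, -0.7, 2.2]
grip_width: 0.0617
```

Call:
{"api": "carry_out", "payload": {
  "increments": [
    [0,0,0.005,0,0.9],
    [0,0,0.015,0,0.9],
    [0,0,0.035,0,0.9],
    [0,0,0.07,0,0.9],
    [0,0,0.11,0,0.9],
    [0,0,0.14,0,0.9],
    [0.04,-0.31,0.18,-40,0.9],
    [0.04,-0.31,0.18,-40,0.9],
    [0.04,-0.31,0.18,-40,0.9],
    [0.04,-0.31,0.18,-40,0.9],
    [0.04,-0.31,0.18,-40,0.9],
    [0.04,-0.31,0.18,-40,0.9],
    [0.092,-0.716,0.21,-65.5,0.9],
    [0.092,-0.716,0.21,-65.5,0.9],
    [0.092,-0.716,0.21,-65.5,0.9],
    [0.092,-0.716,0.21,-65.5,0.9],
    [0.092,-0.716,0.21,-65.5,0.9],
    [0.092,-0.716,0.21,-65.5,0.9],
    [0.092,-0.716,0.21,-65.5,0.9],
    [0.092,-0.716,0.21,-65.5,0.9]
  ]
}}

```text
time_s: 24.95
tool_pos: [0.5626, -0.3788, 0.423]
tool_rot: [180.0, -0.1, 12.3]
force: [0.8, 0.6, -0.3]
grip_width: 0.0614
```

Call:
{"api": "carry_out", "payload": {
  "increments": [
    [0,0,0,0,0.9],
    [0,0,0,0,0.9],
    [0,0,0,0,0.9],
    [0,0,0,0,0.9]
  ]
}}

```text
time_s: 25.35
tool_pos: [0.5633, -0.3749, 0.4227]
tool_rot: [-180.0, -0.0, 12.5]
force: [0.2, 0.3, -0.6]
grip_width: 0.0615
```

```bash
python3 w.py w10
```

```text
[ 0.5633 -0.3749  0.4227] [-1.80e+02 -5.00e-02  1.25e+01] [ 53.  24. -29.  77.  12.  83.  36.] 25.35
```

View pics/w10.png

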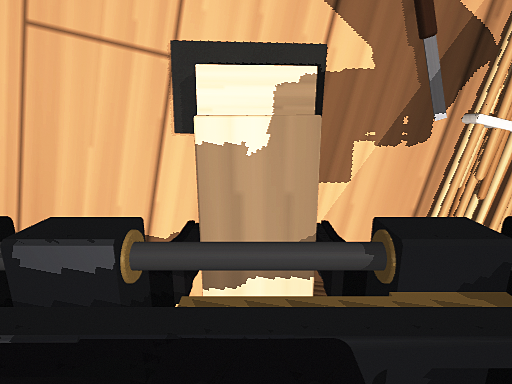

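The held board hides the pile's near edge, so I'll back off 30 mm.

Call:
{"api": "carry_out", "payload": {
  "increments": [
    [0.005,-0.03,0,0,0.9],
    [0.005,-0.03,0,0,0.9],
    [0.005,-0.03,0,0,0.9],
    [0.005,-0.03,0,0,0.9]
  ]
}}

```text
time_s: 25.8
tool_pos: [0.5681, -0.4057, 0.4223]
tool_rot: [-180.0, -0.0, 12.4]
force: [0.6, 0.2, -0.5]
grip_width: 0.0616
```

```bash
python3 w.py w11;  python3 - <<'E'
from edges import *
p,d,K,E=wl('w11'); f=np.load('w11.npz'); pos=f['pos']; Y=np.radians(f['rot'][2]); ve,he=mk(p)
cv2.imwrite('pics/w11z.png',cv2.resize(p[0:160,160:340,::-1],None,fx=4,fy=3,interpolation=0))
W=np.linalg.inv(E)
for uv in [(240,75),(300,75),(260,150),(260,220)]:
    z=d[uv[1],uv[0]]; q=W@np.r_[np.linalg.inv(K)@[uv[0],uv[1],1]*z,1]; print(uv,q[:3].round(4))
def rep(n,pts,z):
    o,a=ln(K,E,pts,z); r=o-pos[:2]; print(n,pts[0],pts[-1],o.round(4),a)
    return o
z=.034
L=rep('L',ve(range(55,92,3),185,210),z);R_=rep('R',ve(range(55,92,3),310,325),z);F=rep('F',he(range(208,310,6),35,60),z);N=rep('N',he(range(208,310,6),92,110),z)
a=np.radians(12); u=np.array([np.cos(a),np.sin(a)]); n=np.array([-u[1],u[0]])
print('size',u@(R_-L),n@(F-N),'c',u*(u@(L+R_)/2)+n*(n@(F+N)/2))
z=pos[2]-.168
tx=np.array([np.cos(Y),np.sin(Y)]);ty=np.array([tx[1],-tx[0]])
l=rep('hL',ve(range(125,230,8),188,206),z);r=rep('hR',ve(range(125,230,8),312,328),z);ff=rep('hF',he(range(205,315,8),108,124),z)
print('held tx',((l+r)/2-pos[:2])@tx,'ty centre',(ff-pos[:2])@ty+.07)
E
```

```text
[ 0.5681 -0.4057  0.4223] [-1.7997e+02 -3.0000e-02  1.2420e+01] [ 53.  26. -29.  73.  12.  84.  38.] 25.8
(240, 75) [ 0.5226 -0.2959  0.0354]
(300, 75) [ 0.5901 -0.2805  0.0316]
(260, 150) [ 0.5573 -0.3544  0.254 ]
(260, 220) [ 0.5651 -0.3894  0.2548]
L (np.float64(195.5), 55) (np.float64(197.5), 91) [ 0.4732 -0.3041] -77.39
R (np.float64(318.5), 55) (np.float64(316.5), 91) [ 0.6091 -0.2742] -78.47
F (208, np.float64(35.5)) (304, np.float64(35.5)) [ 0.5316 -0.2514] 12.43
N (208, np.float64(92.5)) (304, np.float64(93.5)) [ 0.5302 -0.3136] 12.43
size 0.13917024061217628 0.06053919209549527 c [ 0.53936189 -0.28068286]
hL (np.float64(193.5), 125) (np.float64(199.5), 229) [ 0.5287 -0.3732] -77.65
hR (np.float64(320.5), 125) (np.float64(315.5), 229) [ 0.5886 -0.3598] -77.02
hF (205, np.float64(109.5)) (309, np.float64(114.5)) [ 0.5565 -0.336 ] 8.98
held tx -0.0008135892339505077 ty centre -0.000502647163629702
```

View pics/w11z.png

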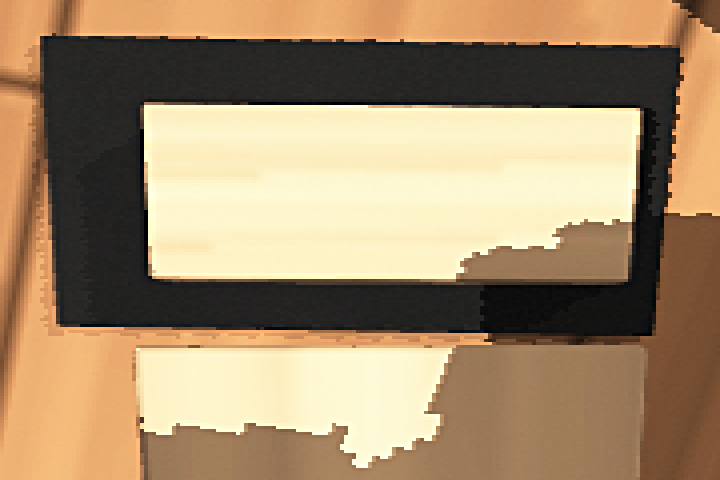

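Call:
{"api": "carry_out", "payload": {
  "increments": [
    [-0.0271,0.1252,-0.08,-90.4,0.9],
    [-0.0271,0.1252,-0.08,-90.4,0.9],
    [-0.0271,0.1252,-0.08,-90.4,0.9],
    [-0.0271,0.1252,-0.08,-90.4,0.9],
    [-0.0271,0.1252,-0.08,-90.4,0.9],
    [-0.0271,0.1252,-0.08,-90.4,0.9],
    [-0.0271,0.1252,-0.08,-90.4,0.9],
    [-0.0271,0.1252,-0.08,-90.4,0.9],
    [-0.0271,0.1252,-0.08,-90.4,0.9],
    [-0.0271,0.1252,-0.08,-90.4,0.9],
    [-0.0271,0.1252,-0.08,-90.4,0.9],
    [-0.0271,0.1252,-0.12,-90.4,0.9],
    [-0.0271,0.1252,-0.16,-90.4,0.9],
    [-0.0271,0.1252,-0.18,-90.4,0.9],
    [-0.0271,0.1252,-0.19,-90.4,0.9],
    [-0.0271,0.1252,-0.195,-90.4,0.9],
    [-0.0271,0.1252,-0.195,-90.4,0.9],
    [-0.0271,0.1252,-0.195,-90.4,0.9]
  ]
}}

```text
time_s: 27.65
tool_pos: [0.5413, -0.282, 0.2286]
tool_rot: [-179.9, -0.1, -78.1]
force: [0.0, -0.4, -1.1]
grip_width: 0.0616
```

```bash
python3 -c "
from h import *
p,d=env.read_camera('scene'); cv2.imwrite('pics/s12.png',cv2.resize(p[130:210,130:260,::-1],None,fx=5,fy=5))"
```

```text
(no output)
```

View pics/s12.png

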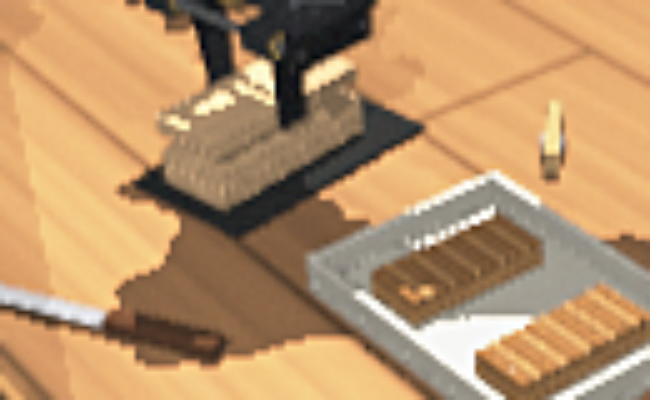

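The board hovers squarely over the pile. I'll lower it the rest of the way.

Call:
{"api": "carry_out", "payload": {
  "increments": [
    [0,0.001,-0.003,0,0.9],
    [0,0.001,-0.006,0,0.9],
    [0,0.001,-0.007,0,0.9],
    [0,0.001,-0.008,0,0.9],
    [0,0.001,-0.009,0,0.9],
    [0,0.001,-0.009,0,0.9],
    [0,0.001,-0.009,0,0.9]
  ]
}}

```text
time_s: 28.4
tool_pos: [0.5406, -0.2809, 0.218]
tool_rot: [180.0, -0.0, -78.1]
force: [0.3, 0.6, -0.8]
grip_width: 0.0617
```

Call:
{"api": "carry_out", "payload": {
  "increments": [
    [0,0,-0.0005,0,0.9],
    [0,0,-0.001,0,0.9],
    [0,0,-0.0015,0,0.9],
    [0,0,-0.002,0,0.9],
    [0,0,-0.002,0,0.9]
  ]
}}

```text
time_s: 28.9
tool_pos: [0.5407, -0.2809, 0.2164]
tool_rot: [-180.0, -0.0, -78.1]
force: [-1.2, -0.3, 2.9]
grip_width: 0.0615
```

Call:
{"api": "carry_out", "payload": {
  "increments": [
    [0,0,0,0,-0.5],
    [0,0,0,0,-0.6],
    [0,0,0,0,-1],
    [0,0,0,0,-1],
    [0,0,0,0,-1],
    [0,0,0.01,0,-1],
    [0,0,0.03,0,-1],
    [0,0,0.06,0,-1],
    [0,0,0.1,0,-1],
    [0,0,0.14,0,-1],
    [0,0,0.18,0,-1],
    [0,0,0.18,0,-1],
    [-0.04,0.0,0.18,0,-1],
    [-0.1,-0.15,0.18,0,-1],
    [-0.1,-0.15,0.18,0,-1],
    [-0.1,-0.15,0.18,0,-1],
    [-0.1,-0.15,0.18,0,-1],
    [-0.1,-0.15,0.18,0,-1],
    [-0.1,-0.15,0.18,0,-1],
    [-0.1,-0.15,0.18,0,-1]
  ]
}}

```text
time_s: 30.9
tool_pos: [0.4422, -0.4286, 0.3961]
tool_rot: [-179.9, 0.0, -77.9]
force: [0.3, 0.6, 0.1]
grip_width: 0.0869
```

Run:
```python
from edges import *
p,d=env.read_camera('top'); np.savez('top13.npz',p=p,d=d)
s,ds=env.read_camera('scene')
a=cv2.resize(p[130:260,140:430,::-1],None,fx=2.4,fy=2.4); b=cv2.resize(s[120:200,140:280,::-1],None,fx=4.97,fy=3.5)
cv2.imwrite('pics/f13.png',np.vstack([a,b[:,:a.shape[1]]]) if b.shape[1]>=a.shape[1] else a); print(a.shape,b.shape)
K,E=cal('top'); hsv=cv2.cvtColor(p,cv2.COLOR_RGB2HSV)
def win(m,x0,y0,x1,y1):
    o=np.zeros(m.shape,np.uint8); o[y0:y1,x0:x1]=m[y0:y1,x0:x1]*255; return o
pale=(hsv[...,2]>205)&(hsv[...,0]<35)&(hsv[...,1]>40)&(hsv[...,1]<130)
print('pile top',rect(K,E,win(pale,355,140,420,230),.048))
lid=(hsv[...,1]>80)
print('lid done',rect(K,E,win(lid,258,170,285,213),.028)); print('lid new',rect(K,E,win(lid,290,170,328,213),.028))
print(env.get_obs()['time_s'])
```

```text
(312, 696, 3) (280, 696, 3)
pile top (array([ 467.1, -269.6,    8. ,    2.7,   88.8]), array([392., 208.]))
lid done (array([525. ,  51.7, 110.9,  49.8,   2.4]), array([272., 191.]))
lid new (array([525.3, -59.6, 111.2,  51.7,   1.5]), array([311., 190.]))
31.0
```

View pics/f13.png

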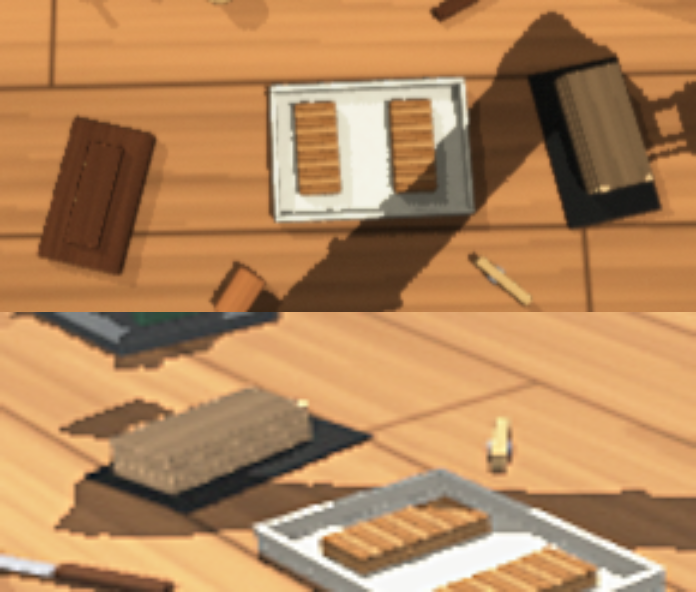

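The finished lid is unmoved (525, 52 mm), the new lid is at (525, −60), and the pile looks flush but lies in shadow. I'll move the arm away for a lit check.

Call:
{"api": "carry_out", "payload": {
  "increments": [
    [-0.18,-0.17,0,0,-1],
    [-0.18,-0.17,0,0,-1],
    [-0.18,-0.17,0,0,-1],
    [-0.18,-0.17,0,0,-1],
    [-0.18,-0.17,0,0,-1],
    [-0.18,-0.17,0,0,-1],
    [-0.18,-0.17,0,0,-1],
    [-0.18,-0.17,0,0,-1]
  ]
}}

```text
time_s: 31.8
tool_pos: [0.2627, -0.5996, 0.396]
tool_rot: [-179.9, 0.0, -77.9]
force: [0.1, 0.6, -0.5]
grip_width: 0.0871
```

Run:
```python
from edges import *
p,d=env.read_camera('top')
s,ds=env.read_camera('scene')
a=cv2.resize(p[140:240,345:430,::-1],None,fx=4,fy=4); b=cv2.resize(s[140:190,145:225,::-1],None,fx=5,fy=8)
cv2.imwrite('pics/f14.png',np.hstack([a,b]))
K,E=cal('top'); hsv=cv2.cvtColor(p,cv2.COLOR_RGB2HSV)
def win(m,x0,y0,x1,y1):
    o=np.zeros(m.shape,np.uint8); o[y0:y1,x0:x1]=m[y0:y1,x0:x1]*255; return o
pale=(hsv[...,2]>215)&(hsv[...,0]<35)&(hsv[...,1]>40)&(hsv[...,1]<130)
print('pile top',rect(K,E,win(pale,355,140,420,230),.048))
Ks,Es=cal('scene')
# predicted corners for each layer drawn at pile centre
a_=np.radians(12); u=np.array([np.cos(a_),np.sin(a_)]); n=np.array([-u[1],u[0]])
for z in (.048,.034,.020,.006):
    print(z,[proj(K,E,np.r_[np.array([.540,-.2797])+i*.07*u+j*.031*n,z])[0].round(1).tolist() for i,j in((1,1),(1,-1),(-1,-1),(-1,1))])
```

```text
pile top (array([ 538.9, -281.6,  137.6,   60.8,   11.9]), array([394., 183.]))
0.048 [[374.8, 160.2], [396.6, 155.1], [411.8, 204.1], [389.5, 209.3]]
0.034 [[373.3, 161.4], [394.7, 156.4], [409.7, 204.7], [387.7, 209.8]]
0.02 [[371.8, 162.6], [393.0, 157.7], [407.7, 205.3], [386.0, 210.4]]
0.006 [[370.4, 163.8], [391.2, 158.9], [405.7, 205.9], [384.3, 210.9]]
```

View pics/f14.png

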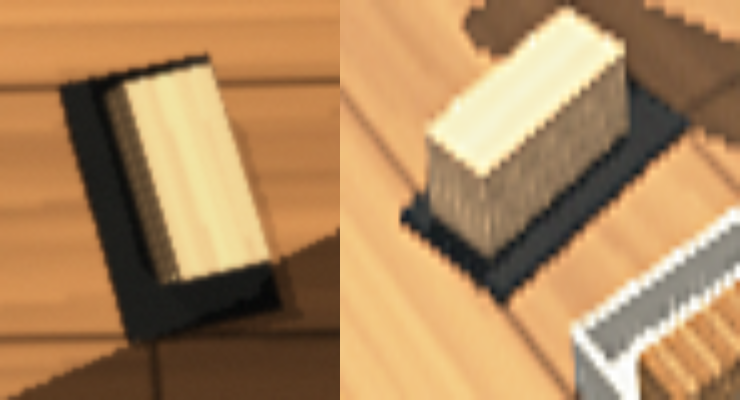

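The pile is one flush block. Its top board is at (539, −282) mm at 11.9°, against (540, −279) at 12° for the first board, so within about 3 mm. Handing in.

```bash
python3 -c "
from cell import env
print(env.sign_off())"
```

```text
the job is handed in; nothing more can be done
None
```

The stack is apart in the order you asked and the job is handed in, after about 32 s of the 70 s allowed. Each piece was lowered until the wrist felt contact (3 N for each board, 9.5 N for the lid), then released.

**Pile:** The last pictures show the three boards as one flush block. The top board measures (539, −282) mm at 11.9° and the first board (540, −279) mm at about 12°, so they agree to about 3 mm, within the 1 cm limit. The middle board measured about 1 mm off before the top one went on.

**Lids:** The new lid lies flat and right way up at (525, −60) mm, within about 1 mm of the centre of the empty half. The finished lid measures the same place as at the start, and I saw no other item on the bench moved.

**Disagreements:** The wrist and top cameras differed by up to about 3 mm on the first stack board, close to the 2 mm calibration tolerance. In one view, automatic edge searches for the pile's far edge and the held board's far edge went wrong. I read those two edges by eye from an enlarged picture. No checks failed.

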